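Snap a filter cassette shut in the hand press

TASK

Stand the open filter cassette in the nest of the small hand press, between its two rails and with its round cover facing one of the two jaws, and let go of it. Then squeeze the press's two handles together slowly until you feel the cover resist and then give as it snaps home, and stop squeezing there, because pressing on would crush the cassette; push the cover in with the press only, not with the fingers. Open the grip so that the handles spring apart, and leave the closed cassette standing in the nest, with none of the things around it knocked over.

Things in the scene. Friction and masses are not known exactly. Their poses are not given: they have to be found in the camera images.
- cassette_mid (a point): Centre of the loose, heavy white filter cassette (0.5 kg), 20 mm above its foot. z up; y along its axis from the back to the cover. Body: an upright block 36 mm along x, 40 mm tall, from y = -13.25 to +4.75 mm; behind it a round boss 24 mm across, 6 mm long. Overall 38.5 mm along y while open. Grasp it on the block's two x faces. Either way round in the press will do.
- cover_face (a point): Centre of the outer face of the cassette's cover; axes as cassette_mid. The cover is a ribbed disc 32 mm across, 8 mm thick, on a thinner grey neck. Its face is at y = +15.25 mm from cassette_mid while open, +12.75 mm when home. It resists with about 18 N at first, less as it goes in, and from about 2 mm on snaps home by itself and stays; let go sooner, it springs back.
- cover: The cover with its black rubber septum (20 mm across, standing 4 mm out of the cover's face); origin where the cassette's foot centre is while open. Once home, the septum gives way only above about 20 N, by 1 mm per 4 N; over 26 N at the jaw the cassette is crushed.
- press: Hand press, fixed to the worktop: grey base plate 124 x 112 mm; origin on the worktop under the nest's centre. x points from the handle ends to the hinges (away from the robot at yaw 0), y to the left handle, z up. Its two handles are upright bars along x, from vertical hinge pins 70 mm behind the nest, past it, to grips 63 mm in front; bars 25 to 51 mm above the worktop.
- nest (a point): Centre of the nest's floor, 18 mm above the worktop; axes as the press. The cassette stands here with its 36 mm width along x, between two rails along y, 39 mm apart and 6.5 mm tall; along y it can slide, and the jaws shift it there. The handles beside the nest are 66 mm apart inside. A domed jaw on each, 20 mm above the nest's floor, presses along y on the cassette's ends.
- grip_left (a point): Middle of the left handle's black grip, an upright bar 62 mm long, 9 mm thick, 30 mm tall, 38 mm above the worktop, nothing under it. Open, the two grips measure 66 mm over their outer faces; a gripper takes them from above, one finger outside each. Force at a grip is about 1/1.9 of that at the jaw, plus 0.6 to 1.3 N of return spring.
- grip_right (a point): The same for the right handle's grip.
- handle_left (a joint): Hinge of the left handle (y = +37.5 mm in the press): 0 = sprung open, grows as it is squeezed towards the other, at most 0.17 rad. 133 mm from hinge to grip, 70 mm to jaw. Its jaw tip is fixed, 23.25 mm from the nest's centre while open. The spring opens it when let go.
- handle_right (a joint): The same for the right handle (y = -37.5 mm), not geared to the left. Its jaw is a stiff screw, left by the last user with its tip anywhere from 23.25 to 31.25 mm from the nest's centre (no need to turn it), so where in the squeeze the cover meets the jaws and snaps is not known beforehand.
- media_bottle: Bystander: pink-filled screw-cap bottle, 69 mm across, 136 mm tall; origin under its foot. Leave it standing.
- beaker: Bystander: clear beaker, 58 mm across, 70 mm tall; origin under its foot. Leave it standing.
- sample_pot: Bystander: small screw-cap pot, 29 mm across, 46 mm tall; origin under its foot. Leave it standing.
- reagent: Bystander: white capped reagent bottle, 47 mm across, 88 mm tall; origin under its foot. Leave it standing.
There are look-alikes about, which are no part of the job. Of the things shaped like the part that bears cassette_mid, the white one is meant.

How it is judged:
On the way, in this order (a step that is already met when the one before it is completed fails the run):
1. the open cassette stands in the nest between the rails, let go (x of cassette_mid in the frame of nest between -0.004 and 0.004 m and y of cassette_mid in the frame of nest between -0.012 and 0.012 m and z of cassette_mid in the frame of nest between 0.0175 and 0.0225 m and angle between cassette_mid's own z axis and vertical below 0.1 rad and y of cover_face in the frame of cassette_mid above 0.0143 m and contact force between the fingers and cassette below 0.2 N), for 0.2 s.
2. the handles are squeezed and the cover has snapped home in the nest (x of cassette_mid in the frame of nest between -0.004 and 0.004 m and y of cassette_mid in the frame of nest between -0.012 and 0.012 m and z of cassette_mid in the frame of nest between 0.0175 and 0.0225 m and angle between cassette_mid's own z axis and vertical below 0.1 rad and y of cover_face in the frame of cassette_mid below 0.0136 m and value of joint each of handle_left, handle_right above 0.03 rad), for 0.05 s.
At the end, for the whole second after the job is handed in: The cassette stands upright (within 0.1 rad) on the nest's floor (within 2.5 mm), within 4 mm of the nest centre across the rails and 12 mm along them, its cover home to within 0.9 mm; both handles are sprung open (under 0.02 rad) and all is at rest (x of cassette_mid in the frame of nest between -0.004 and 0.004 m and y of cassette_mid in the frame of nest between -0.012 and 0.012 m and z of cassette_mid in the frame of nest between 0.0175 and 0.0225 m and angle between cassette_mid's own z axis and vertical below 0.1 rad and y of cover_face in the frame of cassette_mid below 0.0136 m and value of joint each of handle_left, handle_right below 0.02 rad and linear speed of cover below 0.02 m/s); the robot touches nothing.
It fails at once if the cassette is crushed: a jaw presses on it with more than 26 N (contact force between press and cover above 26 N).
It fails at once if the fingers push on the cover (contact force between the fingers and cover above 2 N).
It fails at once if a bystander is knocked over (angle between any of media_bottle, beaker, sample_pot, reagent's own z axis and vertical above 0.5 rad).
It also fails if it takes over 58 s, if anything falls off the work surface, if the arm or the gripper's body presses on something with over 40 N, if the wrist force passes 120 N, or if a joint passes its speed limit or range.

ROBOT

A 6-joint arm with a two-finger parallel gripper is mounted at the origin on a cart in front of the work surface, level with it; the furniture and walls round the work are solid. World frame = base frame: x ahead of the robot, y to its left, z up, the work surface at z = 0. Lengths are in m, angles in rad, forces in N, time in s.
With the tool pointing down it reaches from about 0.275 to 0.825 m from the base axis. Payload 5.2 kg.
Tool frame: the origin (TCP) lies between the finger pads; the fingertips stand 11 mm ahead of it and the grasp point (between the pads) lies 8 mm behind it (bot.tcp_to_tips is the distance from the TCP to the fingertips, in m); x points along the fingers, y is the direction in which the jaws open and shut, and the axes are right-handed (so a half turn about x gives the same grasp; the last joint's range is limited). The gripper opens to 93 mm and grips with 3 to 60 N. Pads are 15 mm wide; open, the fingers measure 128 mm over their backs; the gripper's body (75 mm by 188 mm) begins 65 mm behind the grasp point.
Start: joints at [1.052, 0.259, 1.535, -0, 1.348, -0.203], TCP at [0.171, 0.523, 0.23] pointing down, gripper open.
Joint ranges: [-3.14, 3.14], [-0.91, 2.08], [0.19, 2.58], [-1.22, 4.36], [0.22, 2.71], [-3.12, 3.12]. Speed limits (rad/s): [2.57, 2.57, 3.14, 3.14, 3.14, 3.14].

INTERFACE

Orientations are given as a unit quaternion [w, x, y, z].
In Python, from plant import bot gives the robot as it stands. The module is installed in compiled form; this text tells all that it offers.
- The arm moves only by the tool send_rows, never from a script. Its argument "moves" is a list of rows, each an object of numbers: "hand": the closure in counts, from 0 (fully open) to 255 (shut); "dx", "dy", "dz": the shift along the tool's x, y, z in units of 60 mm (1.0 is 60 mm); "turn": the turn about the tool's x in units of 8 degrees (1.0 is 8 degrees). A call has 1 to 12 rows; each row shifts and turns the commanded pose from where the row before left it, along the tool's axes as they then stand; what a row does not reach is not made up. A row lasts 1/8 s, in which the tool goes at most 62.5 mm and 10.7 degrees, less where a joint would pass 70% of its speed; a pose out of reach is approached as far as the arm can. A call is refused whole if a number of a shift passes 1 or a number of a turn 1, either way. A call with a gripper value outside its range is refused whole. The fingers move at their own pace and stop on an object; the grip force is fixed at half the most. Time passes only in rows, so rows that do not move let the fingers close. It gives the time, the measured TCP pose, the force and the opening at its end, in the units of the state.
- bot.get_obs(): the state, without advancing time (a new reading comes with each control period).
- bot.camera(name): name is "scene" or "top" or "wrist"; returns the picture (480x640x3 uint8, red, green, blue); there is no depth.
- bot.calibration(name): a dict with "mtx" (3x3 intrinsics, pixels), "extrinsics" (4x4, takes a point from camera to world coordinates). Camera axes: x right, y up, looking along -z (the intrinsics and any distortion apply to the point x, -y, -z); pixel columns grow to the right and rows downward; lengths in m; the calibration is good to about 2 mm. A picture is of the moment at which its call begins: read the wrist's pose just before it. calibration takes no time and is no camera call; for the wrist camera it gives the pose at the moment of the call.
- bot.hand_in(): hands the job in, once; it reports no verdict.
The state is a dict: "time_s": time; "q": joint angles; "qvel": joint speeds; "joint_efforts": joint torques, N m; "eef_pos": TCP position; "orientation": TCP orientation; "ft_force": force on the tool from outside, world axes, zero at the start; "moment": the same for the moment, N m; "grip_width": finger opening in m.
Only numpy, scipy, OpenCV 4.12 (cv2) and the standard library are available. Lean on these libraries where they do the work, as an engineer would, in place of code of your own. Each camera call takes 0.05 s, during which the arm holds its last target. There are 200 camera calls.

## Working session

There is one attempt and no reset: what is moved stays moved. The work goes in short steps, Python scripts to look and compute and a tool call to move; the robot and the scene stay as the last step left them, time stands still between calls to the robot, and variables do not carry over. Pictures are saved under pics/ and viewed, about 8 in all and at most 12, crops included, and the job is handed in when it is done.

Besides the shell and the picture viewer there is one more tool, called after ">>>" as name(argument=value, ...) on one line, values as JSON. send_rows: Moves the arm, as the interface text tells. Its arguments: {"type":"object","properties":{"moves":{"type":"array"}},"required":["moves"]}

```bash
mkdir -p pics; ls; python3 - <<'E'
from plant import bot
import cv2, numpy as np
o=bot.get_obs(); print({k:np.round(v,4).tolist() for k,v in o.items()}, bot.tcp_to_tips)
a=bot.camera("scene"); b=bot.camera("top")
cv2.imwrite("pics/scene.png",a[:,:,::-1]); cv2.imwrite("pics/top.png",b[:,:,::-1])
for n in("scene","top","wrist"):
    c=bot.calibration(n); print(n,{k:np.round(v,4).tolist() for k,v in c.items()})
E
```

```text
pics
{'time_s': 0.0, 'q': [1.0522, 0.2593, 1.5361, 0.0, 1.348, -0.2028], 'qvel': [-0.0001, -0.0007, 0.0014, -0.0009, -0.0003, 0.0016], 'joint_efforts': [-0.0014, -43.732, -28.3999, 0.0717, 0.0413, -0.0001], 'eef_pos': [0.1705, 0.5223, 0.2288], 'orientation': [0.6981, 0.1106, 0.6985, -0.1118], 'ft_force': [-0.0196, 0.0623, 0.2504], 'moment': [-0.0508, -0.0066, 0.0428], 'grip_width': 0.0929} 0.011
scene {'mtx': [[514.132, 0.0, 317.9793], [0.0, 514.132, 241.2234], [0.0, 0.0, 1.0]], 'extrinsics': [[-0.8098, 0.2552, -0.5283, 0.1543], [-0.5865, -0.3803, 0.7151, 0.9034], [-0.0184, 0.889, 0.4576, 0.464], [0.0, 0.0, 0.0, 1.0]]}
top {'mtx': [[466.2137, 0.0, 317.4495], [0.0, 466.2137, 243.3809], [0.0, 0.0, 1.0]], 'extrinsics': [[0.0889, 0.9727, -0.2145, 0.4366], [-0.996, 0.0877, -0.0153, 0.2915], [0.004, 0.215, 0.9766, 0.9279], [0.0, 0.0, 0.0, 1.0]]}
wrist {'mtx': [[401.1783, 0.0, 315.008], [0.0, 401.1783, 237.3143], [0.0, 0.0, 1.0]], 'extrinsics': [[0.3106, -0.9066, -0.2856, 0.0895], [0.9505, 0.2961, 0.094, 0.5485], [-0.0007, -0.3006, 0.9537, 0.3831], [0.0, 0.0, 0.0, 1.0]]}
```

View pics/top.png

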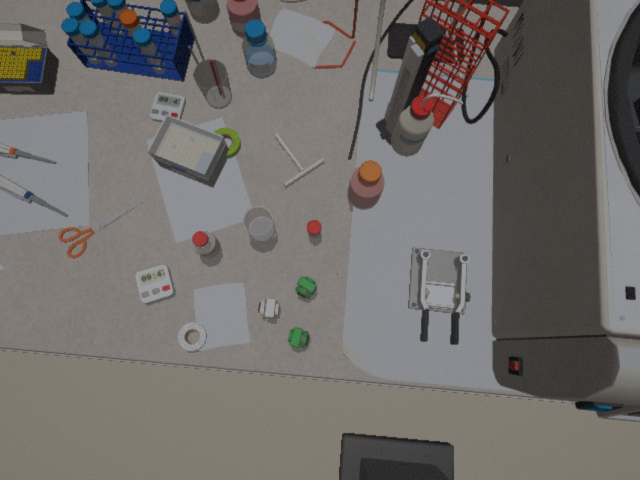

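View pics/scene.png

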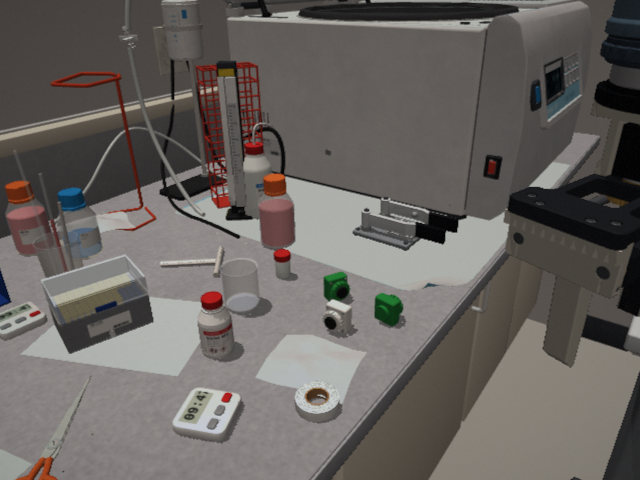

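The white cassette is at top (269,308) and scene (338,318). The green look-alikes are at top (306,287) and (298,338). The white one fits the description. The press is at top (440,285). Next I confirm with enlarged crops.

```bash
cat > h.py <<'E'
import numpy as np, cv2
from plant import bot
def cal(n): 
    c=bot.calibration(n); return c["mtx"],c["extrinsics"]
def ray(n,u,v,z,c=None):
    K,E=c or cal(n); d=np.linalg.inv(K)@[u,v,1]; d=E[:3,:3]@(d*[1,-1,-1]); o=E[:3,3]
    return o+d*(z-o[2])/d[2]
def proj(n,P,c=None):
    K,E=c or cal(n); p=(np.atleast_2d(P)-E[:3,3])@E[:3,:3]*[1,-1,-1]; p=p@K.T; return p[:,:2]/p[:,2:]
def yawpose(): 
    from scipy.spatial.transform import Rotation as R
    o=bot.get_obs(); q=o["orientation"]; return o["eef_pos"],R.from_quat([q[1],q[2],q[3],q[0]]).as_matrix(),o
E
python3 - <<'E'
from h import *
a=cv2.imread("pics/top.png"); s=cv2.imread("pics/scene.png")
c1=cv2.resize(a[280:350,240:320],(400,350),interpolation=cv2.INTER_CUBIC) #x5
c2=cv2.resize(a[235:350,400:480],(400,575),interpolation=cv2.INTER_CUBIC) #x5
c3=cv2.resize(s[290:340,310:370],(400,333),interpolation=cv2.INTER_CUBIC)
out=np.zeros((600,800,3),np.uint8); out[:350,:400]=c1; out[:575,400:]=c2; out[355:600,:300]=cv2.resize(c3,(300,245))
cv2.imwrite("pics/c1.png",out)
for n,u,v,z in [("top",269,308,.04),("scene",338,305,.04),("top",440,296,.018),("top",424,340,.053),("top",456,342,.053),("top",425,254,.05),("top",463,257,.05),("top",261,215,.07),("top",314,222,.046),("top",306,287,.02),("top",298,338,.02),("top",204,238,.088),("top",370,170,.136)]: print(n,u,v,ray(n,u,v,z).round(4))
p,R,o=yawpose();print(R.round(3))
E
```

```text
top 269 308 [0.4987 0.3856 0.04  ]
scene 338 305 [0.5012 0.3883 0.04  ]
top 440 296 [0.5532 0.0582 0.018 ]
top 424 340 [0.4651 0.0938 0.053 ]
top 456 342 [0.4667 0.0351 0.053 ]
top 425 254 [0.6272 0.0977 0.05  ]
top 463 257 [0.6278 0.0248 0.05  ]
top 261 215 [0.6706 0.4172 0.07  ]
top 314 222 [0.6724 0.3159 0.046 ]
top 306 287 [0.5471 0.3203 0.02  ]
top 298 338 [0.4485 0.3263 0.02  ]
top 204 238 [0.6124 0.5143 0.088 ]
top 370 170 [0.7539 0.2216 0.136 ]
[[-0.001  0.311  0.951]
 [-0.001  0.951 -0.311]
 [-1.    -0.002 -0.   ]]
```

View pics/c1.png

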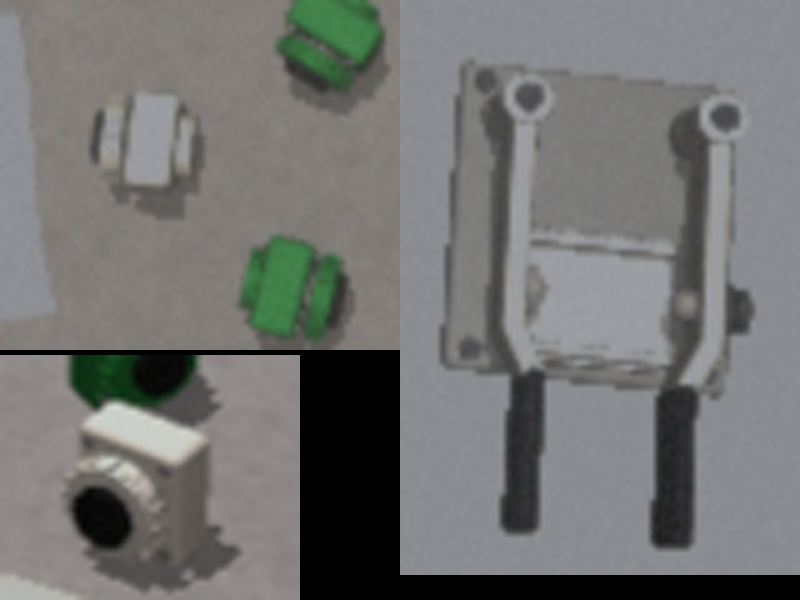

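The crop shows the white cassette with its block top centred at about top px (270.5,308) and its cover facing left (+y). The press pins are at (426,254.4) and (464.4,258.6). The grips end at (424,341) and (454.4,344), and the screw jaw is on the right. I now compute poses and check them.

```bash
python3 - <<'E'
from h import *
t=lambda u,v,z: ray("top",u,v,z)[:2]
q=[t(*p,.04) for p in [(267.4,298.8),(275.6,299.2),(274,317.4),(265,316.8)]]
c=np.mean(q,0); dx=(q[0]+q[1]-q[2]-q[3])/2; print("block c",c,"len",np.linalg.norm(dx),np.linalg.norm(q[0]-q[1]),"yaw",np.degrees(np.arctan2(dx[1],dx[0])))
for z in(.05,.055,.06):
  pl=t(426,254.4,z);pr=t(464.4,258.6,z);d=pl-pr;print(z,pl,pr,np.linalg.norm(d),"yaw",np.degrees(np.arctan2(d[1],d[0]))-90)
gl=t(424,341,.053);gr=t(454.4,344,.053);print(gl,gr,np.linalg.norm(gl-gr),"mid",(gl+gr)/2)
print("wall",t(494,250,0),t(494,330,0))
p,R,o=yawpose();print(p,np.degrees(np.arctan2(R[1,1],R[0,1])))
E
```

```text
block c [0.49894808 0.38273966] len 0.03415699245438456 0.015604289332295657 yaw -0.014832544713542927
0.05 [0.6265531  0.09576314] [0.62495585 0.02206289] 0.07371755726647024 yaw -1.2415319059071237
0.055 [0.62547138 0.09687814] [0.62388323 0.02359763] 0.07329771741613705 yaw -1.2415319059071521
0.06 [0.62438967 0.09799313] [0.62281062 0.02513236] 0.07287787756580381 yaw -1.2415319059071095
[0.4633001  0.09376935] [0.46287605 0.03789497] 0.055875993373171555 mid [0.46308807 0.06583216]
wall [ 0.65891641 -0.05296777] [ 0.4982586  -0.05420285]
[0.17054593 0.52238123 0.2289157 ] 71.90818936756823
```

>>> send_rows(moves=[{"dz":0.74,"dy":-0.06,"hand":0},{"dz":0.74,"dy":-0.06,"hand":0},{"dz":0.74,"dy":-0.06,"hand":0},{"dz":0.74,"dy":-0.06,"hand":0},{"dz":0.74,"dy":-0.06,"hand":0},{"dz":0.74,"dy":-0.06,"hand":0},{"dz":0.74,"dy":-0.06,"hand":0},{"dz":0.74,"dy":-0.06,"hand":0}])

```text
invalid input
```

>>> send_rows(moves=[{"turn":1,"hand":0},{"turn":1,"hand":0},{"turn":1,"hand":0},{"turn":1,"hand":0},{"turn":1,"hand":0},{"turn":1,"hand":0},{"turn":1,"hand":0},{"turn":1,"hand":0},{"turn":1,"dx":0.4,"hand":0},{"dx":0.4,"hand":0},{"hand":0},{"hand":0}])

```text
invalid input
```

```bash
python3 - <<'E'
from h import *
p,R,o=yawpose();c=cal("wrist");im=bot.camera("wrist")[:,:,::-1];cv2.imwrite("pics/w1.png",im)
np.savez("w1.npz",K=c[0],E=c[1])
print(p,R.round(3),o["q"],c[1][:3,3])
print(proj("wrist",[[.499,.383,.04],[.499,.387,.02],p]))
E
```

```text
[0.17054593 0.52238123 0.2289157 ] [[-0.001  0.311  0.951]
 [-0.001  0.951 -0.311]
 [-1.    -0.002 -0.   ]] [ 1.05222114e+00  2.59258004e-01  1.53595290e+00 -2.57416344e-05
  1.34804701e+00 -2.02807564e-01] [0.08951673 0.54851092 0.38308576]
[[288.84224474 513.92773645]
 [293.06057481 497.0834286 ]
 [315.86982314 318.14435569]]
```

View pics/w1.png

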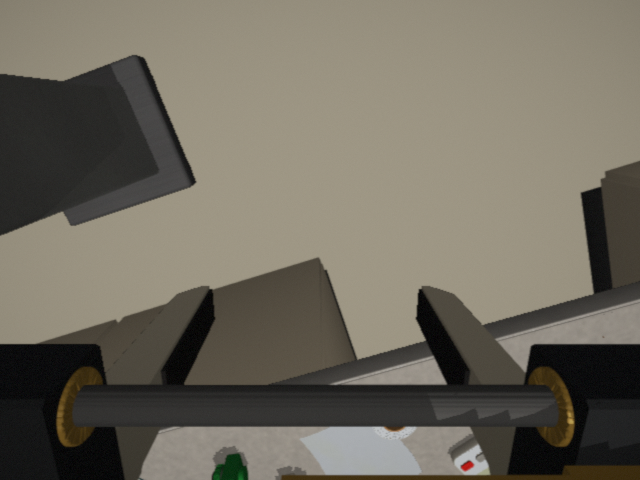

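The moves were refused, probably because every row needs all its keys. The picture shows only the start view.

>>> send_rows(moves=[{"dx":0,"dz":0.74,"dy":-0.06,"turn":0,"hand":0},{"dx":0,"dz":0.74,"dy":-0.06,"turn":0,"hand":0},{"dx":0,"dz":0.74,"dy":-0.06,"turn":0,"hand":0},{"dx":0,"dz":0.74,"dy":-0.06,"turn":0,"hand":0},{"dx":0,"dz":0.74,"dy":-0.06,"turn":0,"hand":0},{"dx":0,"dz":0.74,"dy":-0.06,"turn":0,"hand":0},{"dx":0,"dz":0.74,"dy":-0.06,"turn":0,"hand":0},{"dx":0,"dz":0.74,"dy":-0.06,"turn":0,"hand":0}])

```text
time_s: 1.15
eef_pos: [0.5006, 0.3843, 0.2292]
orientation: [0.698, 0.111, 0.699, -0.111]
ft_force: [-0.2, 0.3, 0.2]
grip_width: 0.093
```

>>> send_rows(moves=[{"dx":0,"dy":0,"dz":0,"turn":1,"hand":0},{"dx":0,"dy":0,"dz":0,"turn":1,"hand":0},{"dx":0,"dy":0,"dz":0,"turn":1,"hand":0},{"dx":0,"dy":0,"dz":0,"turn":1,"hand":0},{"dx":0,"dy":0,"dz":0,"turn":1,"hand":0},{"dx":0,"dy":0,"dz":0,"turn":1,"hand":0},{"dx":0,"dy":0,"dz":0,"turn":1,"hand":0},{"dx":0,"dy":0,"dz":0,"turn":1,"hand":0},{"dx":0.5,"dy":0,"dz":0,"turn":1,"hand":0},{"dx":0.5,"dy":0,"dz":0,"turn":0,"hand":0},{"dx":0,"dy":0,"dz":0,"turn":0,"hand":0}])

```text
time_s: 2.52
eef_pos: [0.4977, 0.3842, 0.1668]
orientation: [-0.499, -0.498, -0.5, 0.503]
ft_force: [-1.2, -0.1, 0.6]
grip_width: 0.0932
```

```bash
python3 - <<'E'
from h import *
p,R,o=yawpose();c=cal("wrist");im=bot.camera("wrist")[:,:,::-1]
np.savez("w1.npz",K=c[0],E=c[1])
print(p,R.round(3),o["q"],c[1][:3,3])
print(proj("wrist",[[.499,.383,.04],[.499,.387,.02],p]))
cv2.imwrite("pics/w2.png",im)
E
```

```text
[0.49770745 0.38415191 0.16676529] [[-0.006  1.    -0.002]
 [-0.003 -0.002 -1.   ]
 [-1.    -0.006  0.003]] [ 4.80187793e-01  4.46898770e-01  1.41781280e+00 -1.86410122e-05
  1.28326031e+00  4.81703451e-01] [0.49782596 0.46873689 0.32064755]
[[316.92943199 232.94098945]
 [316.87997008 220.58537217]
 [314.51176779 315.37269239]]
```

View pics/w2.png

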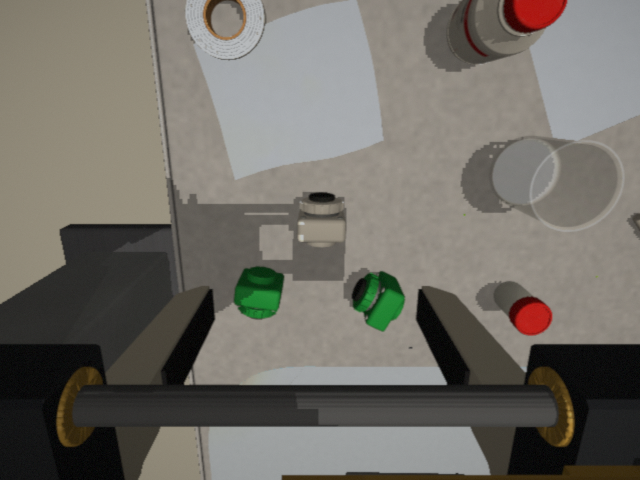

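The cassette is at wrist px (322,228), cover towards +y. The two green look-alikes are below it, clear of the finger lanes. I take an enlarged crop for the accurate fix.

```bash
python3 - <<'E'
from h import *
im=cv2.imread("pics/w2.png")
cv2.imwrite("pics/c2.png",cv2.resize(im[180:255,280:365],None,fx=8,fy=8,interpolation=cv2.INTER_CUBIC))
E
```

```text
(no output)
```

View pics/c2.png

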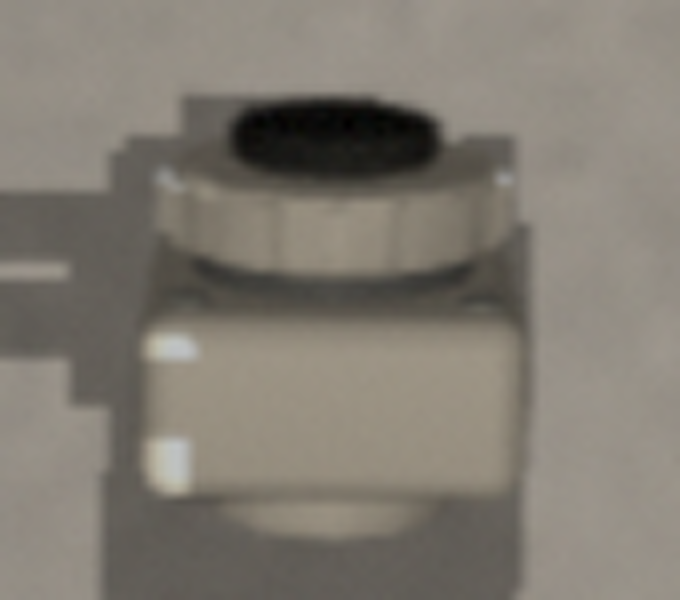

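The block's top face spans crop x 142–522, y 325–495, which is wrist u 297.3–344.8, v 220.2–241.4. It is nearly square to the tool.

```bash
python3 - <<'E'
from h import *
d=np.load("w1.npz");c=(d["K"],d["E"])
a=ray("",297.3,220.6,.04,c);b=ray("",344.8,220.0,.04,c);e=ray("",297.5,241.4,.04,c);f=ray("",344.8,241.4,.04,c)
print(a,b,e,f,"c",(a+b+e+f)/4, b-a, f-e, a-e)
l=ray("",280+230/8,197,.02,c);r=ray("",280+440/8,197,.02,c); print("septum",(l+r)/2,r-l)
E
```

```text
[0.48324547 0.3921233  0.04      ] [0.51764618 0.39257214 0.04      ] [0.48315481 0.37625231 0.04      ] [0.51798713 0.3762627  0.04      ] c [0.5005084  0.38430261 0.04      ] [0.03440071 0.00044884 0.        ] [3.48323138e-02 1.03891290e-05 0.00000000e+00] [9.06587793e-05 1.58709958e-02 0.00000000e+00]
septum [0.50121568 0.40528846 0.02      ] [ 2.00012471e-02 -7.74411580e-06  0.00000000e+00]
```

>>> send_rows(moves=[{"dx":0.5,"dy":0.05,"dz":0,"turn":0,"hand":0},{"dx":0.5,"dy":0,"dz":0,"turn":0,"hand":0},{"dx":0.5,"dy":0,"dz":0,"turn":0,"hand":0},{"dx":0.5,"dy":0,"dz":0,"turn":0,"hand":0},{"dx":0.35,"dy":0,"dz":0,"turn":0,"hand":0},{"dx":0,"dy":0,"dz":0,"turn":0,"hand":0}])

```text
time_s: 3.32
eef_pos: [0.5024, 0.385, 0.0284]
orientation: [-0.499, -0.5, -0.5, 0.501]
ft_force: [0.4, -0.3, -0.6]
grip_width: 0.0928
```

>>> send_rows(moves=[{"dx":0,"dy":0,"dz":0,"turn":0,"hand":60},{"dx":0,"dy":0,"dz":0,"turn":0,"hand":100},{"dx":0,"dy":0,"dz":0,"turn":0,"hand":130},{"dx":0,"dy":0,"dz":0,"turn":0,"hand":150},{"dx":0,"dy":0,"dz":0,"turn":0,"hand":170},{"dx":0,"dy":0,"dz":0,"turn":0,"hand":190},{"dx":0,"dy":0,"dz":0,"turn":0,"hand":190},{"dx":0,"dy":0,"dz":0,"turn":0,"hand":190}])

```text
time_s: 4.32
eef_pos: [0.5021, 0.3851, 0.0286]
orientation: [-0.499, -0.5, -0.5, 0.501]
ft_force: [-2.8, -0.9, 1.7]
grip_width: 0.0359
```

Gripped at 35.9 mm, which matches the 36 mm width. Lifting and moving over the press.

>>> send_rows(moves=[{"dx":-0.5,"dy":0,"dz":0,"turn":0,"hand":190},{"dx":-0.6,"dy":0,"dz":0,"turn":0,"hand":190},{"dx":-0.6,"dy":0,"dz":0,"turn":0,"hand":190},{"dx":-0.6,"dy":0,"dz":0.2,"turn":0,"hand":190},{"dx":0,"dy":0.1,"dz":0.6,"turn":0,"hand":190},{"dx":0,"dy":0.15,"dz":0.7,"turn":0,"hand":190},{"dx":0,"dy":0.15,"dz":0.7,"turn":0,"hand":190},{"dx":0,"dy":0.15,"dz":0.7,"turn":0,"hand":190},{"dx":0,"dy":0.15,"dz":0.7,"turn":0,"hand":190},{"dx":0,"dy":0.1,"dz":0.7,"turn":0,"hand":190},{"dx":0,"dy":0.1,"dz":0.7,"turn":0,"hand":190},{"dx":0,"dy":0,"dz":0.3,"turn":0,"hand":190}])

```text
time_s: 5.82
eef_pos: [0.5558, 0.0647, 0.1657]
orientation: [-0.499, -0.501, -0.499, 0.501]
ft_force: [0.9, 0.4, -5.0]
grip_width: 0.0353
```

>>> send_rows(moves=[{"dx":0,"dy":0,"dz":0,"turn":0,"hand":190},{"dx":0,"dy":0,"dz":0,"turn":0,"hand":190}])

```text
time_s: 6.08
eef_pos: [0.5555, 0.068, 0.1663]
orientation: [-0.499, -0.5, -0.5, 0.5]
ft_force: [0.1, 0.4, -5.2]
grip_width: 0.0358
```

```bash
python3 - <<'E'
from h import *
p,R,o=yawpose();c=cal("wrist");im=bot.camera("wrist")[:,:,::-1]
np.savez("w3.npz",K=c[0],E=c[1],p=p,R=R)
print(p,R.round(4),o["grip_width"],c[1][:3,3])
print(proj("",[[.555,.062,.018],p],c))
cv2.imwrite("pics/w3.png",im)
cv2.imwrite("pics/c3.png",cv2.resize(im[60:380,160:480],(800,800))[:600] if 0 else cv2.resize(im[80:360,130:500],None,fx=2.1,fy=2.1,interpolation=cv2.INTER_CUBIC))
E
```

```text
[0.55554437 0.06801598 0.16626421] [[-8.0e-04  1.0e+00 -1.3e-03]
 [ 8.0e-04 -1.3e-03 -1.0e+00]
 [-1.0e+00 -8.0e-04 -8.0e-04]] 0.03582859498529322 [0.55490962 0.15202652 0.32049527]
[[315.63971596 231.25181881]
 [317.08714762 316.29724124]]
```

View pics/c3.png

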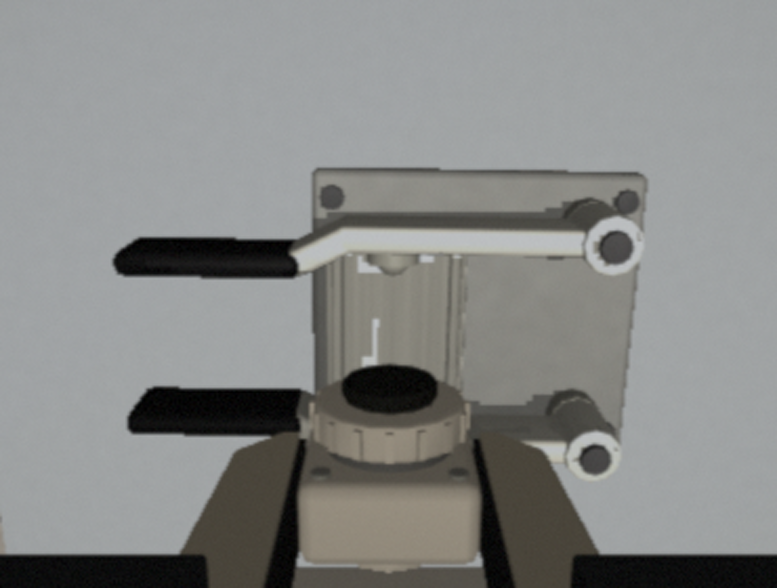

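The held cassette is upright, cover towards the left handle. Pins are at crop (616,248) and (594,457), and the left jaw at (392,262). The rails are the vertical bands near crop x 330–350 and 447–463. I enlarge the rails and fit the pins.

```bash
python3 - <<'E'
from h import *
d=np.load("w3.npz");c=(d["K"],d["E"])
u=lambda x,y:(130+x/2.1,80+y/2.1)
for z in(.045,.05,.055):
  l=ray("",*u(616,248),z,c);r=ray("",*u(594,457),z,c);dd=l-r;yaw=np.arctan2(-dd[0],dd[1]);m=(l+r)/2
  print(z,l,r,np.linalg.norm(dd),np.degrees(yaw),"nest",m[:2]-.07*np.array([np.cos(yaw),np.sin(yaw)]))
a=ray("",*u(315,170),.008,c);b=ray("",*u(646,177),.008,c);print("plate",a,b,np.linalg.norm(b-a),np.degrees(np.arctan2(*(b-a)[1::-1])))
im=cv2.imread("pics/w3.png");cv2.imwrite("pics/c4.png",cv2.resize(im[194:258,270:360],None,fx=8,fy=8,interpolation=cv2.INTER_CUBIC))
g=im.mean(2)
for v in (215,225,232): print(v,g[v,276:360].round(0).astype(int).tolist())
E
```

```text
0.045 [0.63020164 0.09410578 0.045     ] [0.62837327 0.01766494 0.045     ] 0.07646270307038121 -1.3701799007313142 nest [0.55930747 0.05755919]
0.05 [0.62883515 0.09515699 0.05      ] [0.62703997 0.02010348 0.05      ] 0.07507497137314456 -1.370179900731325 nest [0.55795758 0.05930407]
0.055 [0.62746867 0.0962082  0.055     ] [0.62570667 0.02254203 0.055     ] 0.07368723967590789 -1.3701799007313367 nest [0.55660768 0.06104895]
plate [0.52759267 0.11555793 0.008     ] [0.64922847 0.11286308 0.008     ] 0.12166565009296136 -1.2691882784618205
215 [164, 161, 128, 77, 75, 81, 87, 87, 87, 103, 121, 114, 108, 123, 130, 125, 107, 101, 121, 127, 129, 130, 132, 135, 133, 132, 132, 132, 134, 132, 131, 130, 133, 133, 134, 136, 134, 130, 132, 130, 131, 131, 131, 131, 131, 131, 133, 134, 135, 133, 132, 132, 132, 131, 130, 133, 134, 134, 132, 128, 129, 131, 131, 129, 132, 134, 132, 110, 100, 123, 133, 129, 118, 118, 125, 123, 128, 132, 134, 135, 134, 136, 136, 134]
225 [165, 162, 128, 78, 73, 80, 85, 86, 87, 100, 119, 120, 114, 124, 130, 126, 106, 101, 119, 128, 128, 129, 131, 135, 132, 131, 130, 130, 132, 133, 132, 130, 134, 133, 133, 134, 133, 134, 131, 131, 129, 129, 131, 131, 131, 132, 133, 136, 135, 133, 131, 130, 130, 129, 130, 132, 132, 133, 130, 128, 129, 128, 129, 129, 131, 133, 129, 106, 100, 124, 130, 125, 114, 118, 123, 125, 134, 135, 135, 136, 135, 135, 137, 136]
232 [163, 160, 129, 80, 75, 79, 84, 84, 87, 100, 118, 118, 115, 127, 128, 126, 107, 100, 120, 128, 127, 127, 131, 133, 132, 131, 130, 130, 133, 132, 133, 160, 183, 184, 163, 138, 132, 131, 131, 130, 128, 130, 131, 130, 132, 132, 133, 135, 133, 133, 131, 131, 129, 128, 130, 132, 132, 129, 127, 128, 128, 129, 128, 128, 131, 130, 120, 102, 110, 127, 127, 122, 115, 119, 134, 136, 133, 132, 132, 134, 133, 134, 134, 135]
```

View pics/c4.png

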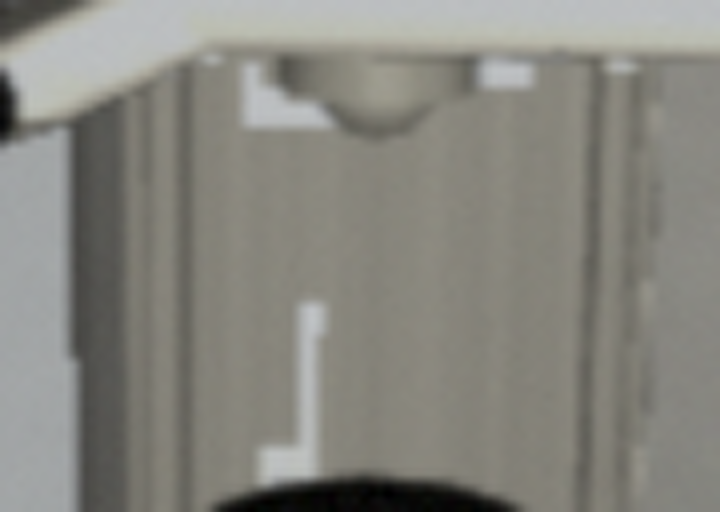

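```bash
python3 - <<'E'
from h import *
d=np.load("w3.npz");c=(d["K"],d["E"])
for f,r,v in [(292.8,343.8,215),(292.7,343.6,225),(292.8,343.2,232)]:
  a=ray("",f,v,.02,c);b=ray("",r,v,.02,c);print("rails",a,b,(a+b)/2,b[0]-a[0])
im=cv2.imread("pics/w3.png").mean(2)
z=d["p"][2]+.0115
for v in (322,330,338):
  row=im[v,255:375]; g=np.diff(row); print(v,row[:35].astype(int).tolist(),row[-50:].astype(int).tolist())
a=ray("",130+299/2.1,320,z,c);b=ray("",130+479/2.1,320,z,c);print("block",a,b,(a+b)/2,b-a)
a=ray("",130+389/2.1,80+488/2.1,z,c);b=ray("",130+389/2.1,80+563/2.1,z,c);print("block y",a,b,(a+b)/2)
print("jaw tip",ray("",270+378/8,194+110/8,.038,c),ray("",270+378/8,194+137/8,.038,c))
E
```

```text
rails [0.53738583 0.07569719 0.02      ] [0.57673873 0.07565395 0.02      ] [0.55706228 0.07567557 0.02      ] 0.03935289822416799
rails [0.53716442 0.06768608 0.02      ] [0.57674479 0.06764359 0.02      ] [0.5569546  0.06766483 0.02      ] 0.039580367102824865
rails [0.53714031 0.06200381 0.02      ] [0.57654582 0.06196222 0.02      ] [0.55684306 0.06198301 0.02      ] 0.039405517226641984
322 [65, 65, 67, 67, 68, 67, 65, 66, 60, 41, 15, 8, 9, 8, 12, 17, 47, 89, 113, 121, 125, 130, 135, 136, 138, 138, 137, 137, 138, 137, 139, 137, 138, 137, 138] [139, 138, 140, 138, 138, 139, 138, 140, 139, 139, 139, 139, 138, 138, 138, 138, 139, 140, 139, 140, 138, 140, 140, 139, 140, 141, 140, 139, 135, 127, 123, 118, 108, 83, 44, 14, 4, 10, 8, 13, 19, 44, 63, 65, 67, 66, 67, 67, 66, 68]
330 [65, 66, 64, 67, 67, 64, 61, 42, 19, 6, 8, 8, 9, 3, 0, 6, 27, 75, 108, 120, 124, 128, 132, 134, 135, 137, 135, 136, 135, 136, 136, 136, 136, 137, 138] [137, 136, 137, 137, 135, 138, 138, 137, 137, 138, 137, 136, 137, 138, 137, 137, 138, 138, 138, 138, 138, 137, 138, 139, 137, 138, 137, 136, 130, 125, 120, 116, 102, 70, 30, 4, 6, 4, 6, 7, 8, 7, 19, 43, 62, 66, 66, 67, 66, 65]
338 [66, 66, 67, 66, 62, 44, 18, 9, 8, 7, 7, 9, 5, 7, 7, 12, 21, 69, 105, 119, 123, 127, 130, 133, 134, 135, 135, 134, 135, 134, 134, 136, 135, 134, 135] [134, 136, 135, 137, 136, 135, 136, 135, 136, 135, 135, 136, 136, 137, 136, 135, 135, 135, 135, 136, 135, 136, 138, 135, 135, 136, 135, 134, 128, 124, 118, 113, 96, 60, 20, 8, 9, 3, 8, 5, 2, 9, 9, 5, 20, 45, 63, 66, 67, 66]
block [0.53766943 0.07264501 0.17776421] [0.57184693 0.07261723 0.17776421] [0.55475818 0.07263112 0.17776421] [ 3.41775085e-02 -2.77871646e-05  0.00000000e+00]
block y [0.55476406 0.07601436 0.17776421] [0.55474511 0.0597734  0.17776421] [0.55475459 0.06789388 0.17776421]
jaw tip [0.556171   0.08563781 0.038     ] [0.55617184 0.08313711 0.038     ]
```

Rails inner gap measures 39.4 mm, as it must, so the nest is at about (0.557–0.558, 0.060) with yaw −1.3°. I shift x +2.4 mm and y −13 mm, turn +0.16, and descend to just above the rails.

>>> send_rows(moves=[{"dx":0,"dy":0.04,"dz":0.22,"turn":0.16,"hand":190},{"dx":0,"dy":0,"dz":0,"turn":0,"hand":190},{"dx":0.3,"dy":0,"dz":0,"turn":0,"hand":190},{"dx":0.4,"dy":0,"dz":0,"turn":0,"hand":190},{"dx":0.4,"dy":0,"dz":0,"turn":0,"hand":190},{"dx":0.3,"dy":0,"dz":0,"turn":0,"hand":190},{"dx":0.3,"dy":0,"dz":0,"turn":0,"hand":190},{"dx":0,"dy":0,"dz":0,"turn":0,"hand":190},{"dx":0,"dy":0,"dz":0,"turn":0,"hand":190}])

```text
time_s: 7.25
eef_pos: [0.5589, 0.0539, 0.0653]
orientation: [0.494, 0.506, 0.494, -0.506]
ft_force: [-0.2, -0.1, -4.3]
grip_width: 0.0354
```

```bash
python3 - <<'E'
from h import *
p,R,o=yawpose();c=cal("wrist");im=bot.camera("wrist")[:,:,::-1]
np.savez("w4.npz",K=c[0],E=c[1],p=p,R=R)
print(p,R.round(4),o["grip_width"],o["ft_force"],c[1][:3,3])
cv2.imwrite("pics/w4.png",im)
cv2.imwrite("pics/c5.png",cv2.resize(im[130:350,190:440],None,fx=2.7,fy=2.7,interpolation=cv2.INTER_CUBIC))
E
```

```text
[0.55892332 0.05387181 0.06533987] [[ 0.001   0.9997 -0.0239]
 [-0.     -0.0239 -0.9997]
 [-1.      0.001  -0.    ]] 0.035425802652081055 [-0.2076694  -0.11862531 -4.27433089] [0.55990141 0.13797834 0.21947273]
```

View pics/c5.png

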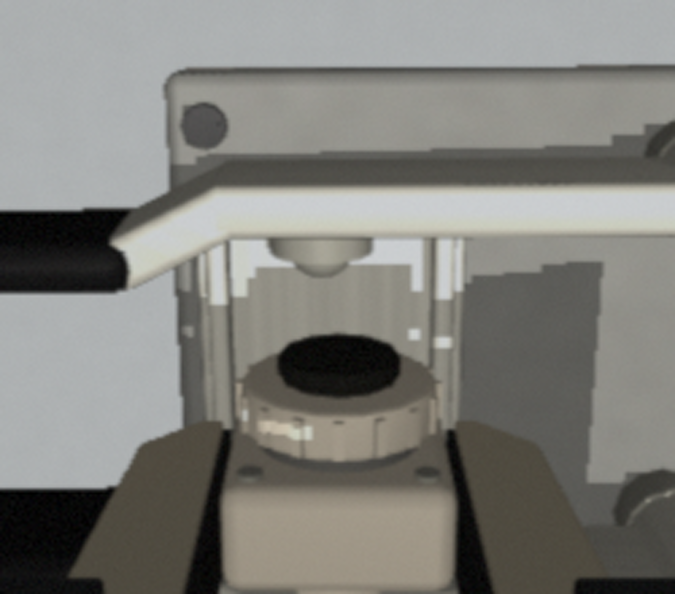

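```bash
python3 - <<'E'
from h import *
d=np.load("w4.npz");c=(d["K"],d["E"]);im=cv2.imread("pics/w4.png").mean(2)
for v in (240,250,258,266): print(v,"F u265:",im[v,265:285].astype(int).tolist(),"R u340:",im[v,340:365].astype(int).tolist())
for v in (320,335): print(v,"F u265:",im[v,265:285].astype(int).tolist(),"R u350:",im[v,350:368].astype(int).tolist())
R=d["R"];p=d["p"]
def loc(x): return ((x-p)@R*1000).round(2)
print("jaw",loc(ray("",190+322/2.7,130+277/2.7,.038,c)))
for u in (274.8,350): print(loc(ray("",u,250,.018,c)))
for u in (190+222/2.7,190+454/2.7): print(loc(ray("",u,325,p[2]+.0115,c)))
print(loc(ray("",190+339/2.7,130+365/2.7,p[2]-.0085,c)))
E
```

```text
240 F u265: [134, 129, 147, 185, 200, 204, 204, 201, 177, 127, 99, 126, 143, 142, 142, 142, 140, 137, 141, 144] R u340: [139, 138, 136, 138, 138, 142, 145, 142, 138, 112, 108, 147, 178, 189, 190, 189, 179, 143, 122, 133, 124, 105, 93, 93, 93]
250 F u265: [127, 136, 125, 122, 132, 139, 140, 136, 124, 97, 82, 114, 134, 136, 133, 136, 135, 137, 139, 143] R u340: [138, 137, 137, 138, 140, 141, 141, 140, 130, 101, 95, 121, 134, 140, 136, 134, 125, 117, 125, 131, 113, 94, 94, 94, 94]
258 F u265: [114, 129, 122, 116, 129, 137, 138, 137, 129, 105, 83, 107, 133, 135, 135, 136, 136, 135, 137, 139] R u340: [136, 137, 136, 136, 137, 141, 139, 138, 126, 103, 122, 163, 183, 190, 189, 186, 171, 141, 128, 128, 104, 88, 89, 92, 91]
266 F u265: [101, 123, 125, 120, 127, 135, 137, 137, 131, 117, 90, 87, 117, 134, 135, 133, 120, 95, 83, 81] R u340: [81, 82, 81, 81, 79, 82, 82, 84, 88, 92, 109, 127, 136, 135, 132, 129, 116, 118, 133, 129, 104, 87, 90, 92, 92]
320 F u265: [34, 17, 7, 9, 5, 15, 56, 100, 125, 132, 136, 141, 145, 148, 149, 148, 148, 149, 148, 148] R u350: [151, 150, 150, 147, 140, 135, 128, 117, 93, 50, 15, 12, 12, 12, 17, 32, 55, 70]
335 F u265: [8, 2, 8, 8, 9, 6, 30, 80, 115, 127, 133, 138, 140, 146, 144, 145, 147, 146, 147, 145] R u350: [147, 147, 144, 140, 133, 128, 122, 106, 69, 25, 9, 3, 7, 8, 6, 7, 8, 8]
jaw [ 27.34  -3.63 -29.28]
[ 47.32 -22.3  -13.57]
[ 47.36  17.7  -13.56]
[-11.52 -18.03  -2.38]
[-11.48  16.37  -2.36]
[  8.5   -0.67 -20.17]
```

The rails' centre lies 1.5 mm towards −x from the held cassette, and the left gap is about 6 mm. I correct x by −1.5 mm and y by +1.2 mm, then lower gently.

>>> send_rows(moves=[{"dx":0,"dy":-0.025,"dz":-0.02,"turn":0,"hand":190},{"dx":0,"dy":0,"dz":0,"turn":0,"hand":190},{"dx":0.1,"dy":0,"dz":0,"turn":0,"hand":190},{"dx":0.08,"dy":0,"dz":0,"turn":0,"hand":190},{"dx":0.06,"dy":0,"dz":0,"turn":0,"hand":190},{"dx":0,"dy":0,"dz":0,"turn":0,"hand":190}])

```text
time_s: 8.05
eef_pos: [0.5565, 0.0551, 0.0497]
orientation: [-0.494, -0.506, -0.494, 0.506]
ft_force: [-0.6, 0.1, -5.2]
grip_width: 0.0357
```

>>> send_rows(moves=[{"dx":0.03,"dy":0,"dz":0,"turn":0,"hand":190},{"dx":0.02,"dy":0,"dz":0,"turn":0,"hand":190},{"dx":0,"dy":0,"dz":0,"turn":0,"hand":190}])

```text
time_s: 8.43
eef_pos: [0.5568, 0.055, 0.0472]
orientation: [-0.494, -0.506, -0.494, 0.506]
ft_force: [0.8, -0.3, -4.8]
grip_width: 0.0358
```

>>> send_rows(moves=[{"dx":0.02,"dy":0,"dz":0,"turn":0,"hand":190},{"dx":0,"dy":0,"dz":0,"turn":0,"hand":190},{"dx":0,"dy":0,"dz":0,"turn":0,"hand":190}])

```text
time_s: 8.8
eef_pos: [0.557, 0.0551, 0.0466]
orientation: [0.494, 0.506, 0.494, -0.506]
ft_force: [-1.8, 0.7, 2.4]
grip_width: 0.0363
```

It is down on the floor: force went from −5 to +2.4 N at z 0.0466. Releasing.

>>> send_rows(moves=[{"dx":0,"dy":0,"dz":0,"turn":0,"hand":150},{"dx":0,"dy":0,"dz":0,"turn":0,"hand":130},{"dx":0,"dy":0,"dz":0,"turn":0,"hand":110},{"dx":0,"dy":0,"dz":0,"turn":0,"hand":100},{"dx":0,"dy":0,"dz":0,"turn":0,"hand":100},{"dx":0,"dy":0,"dz":0,"turn":0,"hand":100}])

```text
time_s: 9.55
eef_pos: [0.5569, 0.0551, 0.046]
orientation: [-0.494, -0.506, -0.494, 0.506]
ft_force: [-0.2, -0.3, -0.2]
grip_width: 0.0561
```

>>> send_rows(moves=[{"dx":-0.3,"dy":0,"dz":0,"turn":0,"hand":100},{"dx":-0.6,"dy":0,"dz":0,"turn":0,"hand":100},{"dx":-0.6,"dy":0,"dz":0,"turn":0,"hand":0},{"dx":-0.6,"dy":0,"dz":0,"turn":0,"hand":0},{"dx":0,"dy":0,"dz":0,"turn":0,"hand":0},{"dx":0,"dy":0,"dz":0,"turn":0,"hand":0}])

```text
time_s: 10.3
eef_pos: [0.5563, 0.0551, 0.1714]
orientation: [-0.494, -0.506, -0.494, 0.506]
ft_force: [-0.6, 0.6, -1.6]
grip_width: 0.0908
```

```bash
python3 - <<'E'
from h import *
p,R,o=yawpose();c=cal("wrist");im=bot.camera("wrist")[:,:,::-1]
np.savez("w5.npz",K=c[0],E=c[1],p=p,R=R)
print(p,R.round(4),o["grip_width"],o["ft_force"],o["q"])
cv2.imwrite("pics/w5.png",im)
cv2.imwrite("pics/c6.png",cv2.resize(im[140:360,170:450],None,fx=2.7,fy=2.7,interpolation=cv2.INTER_CUBIC))
E
```

```text
[0.55633605 0.05510057 0.17135987] [[-0.001   0.9997 -0.0239]
 [ 0.     -0.0239 -0.9997]
 [-1.     -0.001  -0.    ]] 0.09078817201419379 [-0.57171208  0.63395568 -1.55147636] [-1.00755462e-01  3.20568602e-01  1.59777472e+00 -5.90594901e-05
  1.22424048e+00 -7.67832456e-02]
```

View pics/c6.png

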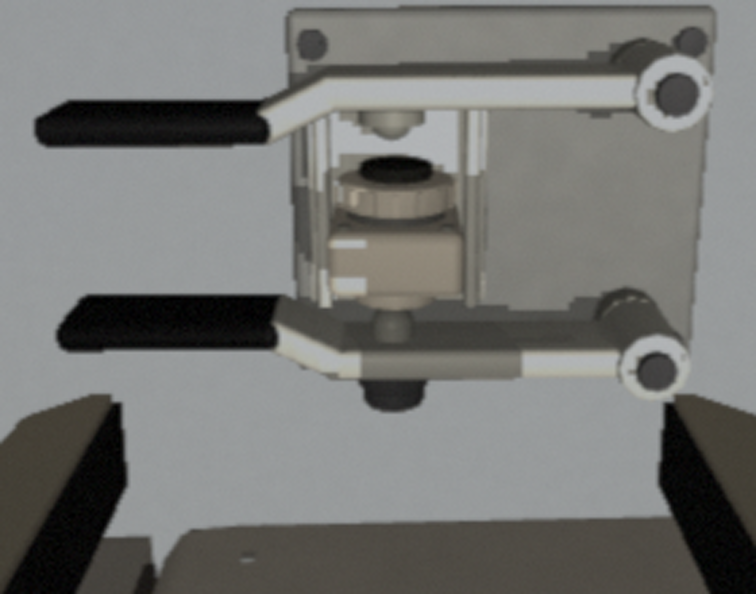

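The cassette stands in the nest, between the rails and between the jaws. The boss end is at crop (393,305), with the right screw close behind it. Next I check the grip positions and the wall clearance.

```bash
python3 - <<'E'
from h import *
d=np.load("w5.npz");c=(d["K"],d["E"]);u=lambda x,y:(170+x/2.7,140+y/2.7)
for n,x,y,z in [("Lend top",40,125,.053),("Lgrip root",268,120,.053),("L outer top",150,103,.053),("L inner top",150,130,.053),("R outer top",150,350,.053),("R outer top if bottom edge low",150,350,.023),("R inner top",150,297,.053),("Rend",62,335,.053),("wall z0",400,524,0),("wall z.1",400,524,.1),("jawL tip",392,138,.038),("sept front",396,160,.038),("boss end top",393,308,.05),("Rend mid",62,340,.053),("block edge L",330,260,.058),("block edge R",464,260,.058)]:
  print(n,ray("",*u(x,y),z,c).round(4))
im=cv2.imread("pics/w5.png").mean(2)
col=170+150/2.7
print(im[170:200,int(col)].astype(int).tolist(), im[240:280,int(col)].astype(int).tolist())
E
```

```text
Lend top [0.467  0.0921 0.053 ]
Lgrip root [0.5249 0.092  0.053 ]
L outer top [0.4954 0.0971 0.053 ]
L inner top [0.4948 0.0902 0.053 ]
R outer top [0.4893 0.0302 0.053 ]
R outer top if bottom edge low [0.4818 0.0182 0.023 ]
R inner top [0.4907 0.0454 0.053 ]
Rend [0.466  0.0351 0.053 ]
wall z0 [ 0.5555 -0.0567  0.    ]
wall z.1 [0.5561 0.0035 0.1   ]
jawL tip [0.5561 0.0838 0.038 ]
sept front [0.5571 0.0777 0.038 ]
boss end top [0.5553 0.0396 0.05  ]
Rend mid [0.4658 0.0337 0.053 ]
block edge L [0.5394 0.0561 0.058 ]
block edge R [0.5741 0.0553 0.058 ]
[154, 154, 154, 154, 153, 152, 134, 48, 8, 10, 7, 6, 9, 11, 15, 18, 21, 23, 21, 17, 18, 17, 18, 31, 86, 148, 155, 152, 153, 153] [153, 153, 154, 153, 153, 152, 153, 151, 136, 48, 4, 3, 10, 4, 1, 2, 4, 9, 2, 8, 10, 7, 6, 10, 16, 16, 11, 11, 23, 80, 147, 153, 153, 153, 154, 154, 154, 154, 153, 153]
```

>>> send_rows(moves=[{"dx":0,"dy":-0.51,"dz":-0.05,"turn":0,"hand":0},{"dx":0,"dy":-0.51,"dz":-0.05,"turn":0,"hand":0},{"dx":0,"dy":0,"dz":0,"turn":0,"hand":0}])

```text
time_s: 10.72
eef_pos: [0.4933, 0.063, 0.1707]
orientation: [-0.493, -0.505, -0.495, 0.507]
ft_force: [0.3, 0.6, -0.7]
grip_width: 0.0932
```

>>> send_rows(moves=[{"dx":0,"dy":0,"dz":0,"turn":0.94,"hand":0},{"dx":0,"dy":0,"dz":0,"turn":0.94,"hand":0},{"dx":0,"dy":0,"dz":0,"turn":0.94,"hand":0},{"dx":0,"dy":0,"dz":0,"turn":0.94,"hand":0},{"dx":0,"dy":0,"dz":0,"turn":0.94,"hand":0},{"dx":0,"dy":0,"dz":0,"turn":0.94,"hand":0},{"dx":0,"dy":0,"dz":0,"turn":0.94,"hand":0},{"dx":0,"dy":0,"dz":0,"turn":0.94,"hand":0},{"dx":0,"dy":0,"dz":0,"turn":0.94,"hand":0},{"dx":0,"dy":0,"dz":0,"turn":0.94,"hand":0},{"dx":0,"dy":0,"dz":0,"turn":0.94,"hand":0},{"dx":0,"dy":0,"dz":0,"turn":0.91,"hand":0}])

```text
time_s: 12.22
eef_pos: [0.4968, 0.0623, 0.1712]
orientation: [0.01, -0.707, 0.01, 0.707]
ft_force: [0.5, 0.5, 0.2]
grip_width: 0.093
```

>>> send_rows(moves=[{"dx":0,"dy":0,"dz":0,"turn":0,"hand":0},{"dx":0,"dy":0,"dz":0,"turn":0,"hand":0}])

```text
time_s: 12.48
eef_pos: [0.4962, 0.0624, 0.1716]
orientation: [0.008, -0.707, 0.008, 0.707]
ft_force: [-0.4, -0.5, -0.2]
grip_width: 0.0932
```

```bash
python3 - <<'E'
from h import *
p,R,o=yawpose();c=cal("wrist");im=bot.camera("wrist")[:,:,::-1]
np.savez("w6.npz",K=c[0],E=c[1],p=p,R=R)
print(p,R.round(4),o["grip_width"],o["ft_force"],o["q"],c[1][:3,3])
cv2.imwrite("pics/w6.png",im)
g=im.mean(2)
# grips: project expected line x=.495
for x in (.485,.495):
  a=proj("",[[x,.11,.053],[x,.015,.053]],c).round(1);print(a)
  v=int(a[:,1].mean());u0=int(a[:,0].min());u1=int(a[:,0].max())
  row=g[v,u0-10:u1+10]; e=np.where(np.abs(np.diff(row))>25)[0]; print(v,[(u0-10+i,ray("",u0-9.5+i,v,.053,c)[1].round(4)) for i in e])
E
```

```text
[0.49620513 0.06242416 0.17158719] [[-5.000e-04 -2.160e-02 -9.998e-01]
 [ 0.000e+00 -9.998e-01  2.160e-02]
 [-1.000e+00 -0.000e+00  5.000e-04]] 0.09322325761670777 [-0.44437714 -0.54172286 -0.21608108] [-9.82287981e-02  2.18573437e-01  1.73775343e+00 -4.08492458e-05
  1.18579112e+00  1.49421832e+00] [0.57986534 0.06023787 0.32569512]
[[249.2 249.9]
 [381.2 247.2]]
248 [(np.int64(270), np.float64(0.0946)), (np.int64(271), np.float64(0.0938)), (np.int64(272), np.float64(0.0931)), (np.int64(284), np.float64(0.0845)), (np.int64(285), np.float64(0.0838)), (np.int64(286), np.float64(0.0831)), (np.int64(346), np.float64(0.0399)), (np.int64(347), np.float64(0.0392)), (np.int64(348), np.float64(0.0385)), (np.int64(360), np.float64(0.0299)), (np.int64(361), np.float64(0.0291)), (np.int64(362), np.float64(0.0284))]
[[248.2 236.7]
 [381.6 233.9]]
235 [(np.int64(270), np.float64(0.094)), (np.int64(271), np.float64(0.0933)), (np.int64(272), np.float64(0.0926)), (np.int64(284), np.float64(0.0841)), (np.int64(285), np.float64(0.0833)), (np.int64(286), np.float64(0.0826)), (np.int64(346), np.float64(0.0399)), (np.int64(347), np.float64(0.0392)), (np.int64(348), np.float64(0.0385)), (np.int64(361), np.float64(0.0293)), (np.int64(362), np.float64(0.0286))]
```

Grips: outer faces at y 0.0935 and 0.029, so the midline is about 0.061. Descending over them.

>>> send_rows(moves=[{"dx":0.3,"dy":0.02,"dz":0,"turn":0,"hand":0},{"dx":0.4,"dy":0,"dz":0,"turn":0,"hand":0},{"dx":0.4,"dy":0,"dz":0,"turn":0,"hand":0},{"dx":0.4,"dy":0,"dz":0,"turn":0,"hand":0},{"dx":0.4,"dy":0,"dz":0,"turn":0,"hand":0},{"dx":0.3,"dy":0,"dz":0,"turn":0,"hand":0},{"dx":0.1,"dy":0,"dz":0,"turn":0,"hand":0},{"dx":0,"dy":0,"dz":0,"turn":0,"hand":0},{"dx":0,"dy":0,"dz":0,"turn":0,"hand":30},{"dx":0,"dy":0,"dz":0,"turn":0,"hand":45},{"dx":0,"dy":0,"dz":0,"turn":0,"hand":55},{"dx":0,"dy":0,"dz":0,"turn":0,"hand":60}])

```text
time_s: 14.02
eef_pos: [0.4959, 0.0613, 0.0343]
orientation: [-0.008, 0.707, -0.008, -0.707]
ft_force: [-0.7, 0.0, 0.8]
grip_width: 0.0716
```

>>> send_rows(moves=[{"dx":0,"dy":0,"dz":0,"turn":0,"hand":60},{"dx":0,"dy":0,"dz":0,"turn":0,"hand":60}])

```text
time_s: 14.28
eef_pos: [0.4958, 0.0613, 0.034]
orientation: [0.008, -0.707, 0.008, 0.707]
ft_force: [0.3, -1.1, -0.3]
grip_width: 0.0705
```

```bash
cat > look.py <<'E'
from h import *
import sys
p,R,o=yawpose();c=cal("wrist");im=bot.camera("wrist")[:,:,::-1]
np.savez(sys.argv[1]+".npz",K=c[0],E=c[1],p=p,R=R)
cv2.imwrite("pics/%s.png"%sys.argv[1],im)
print(p,o["grip_width"],o["ft_force"].round(2))
E
python3 look.py s60; python3 - <<'E'
from h import *
im=cv2.imread("pics/s60.png")
d=np.load("s60.npz");c=(d["K"],d["E"])
print(proj("",[[.557,.060,.058],[.557,.08,.038],[.557,.04,.038]],c))
cv2.imwrite("pics/s60c.png",cv2.resize(im[80:300,180:460],None,fx=2.7,fy=2.7,interpolation=cv2.INTER_CUBIC))
E
```

```text
[0.49576798 0.06132269 0.03402502] 0.07054859650615633 [ 0.32 -1.09 -0.34]
[[313.86123791 182.38221853]
 [260.62445347 174.51244297]
 [367.6078547  171.95070364]]
```

View pics/s60c.png

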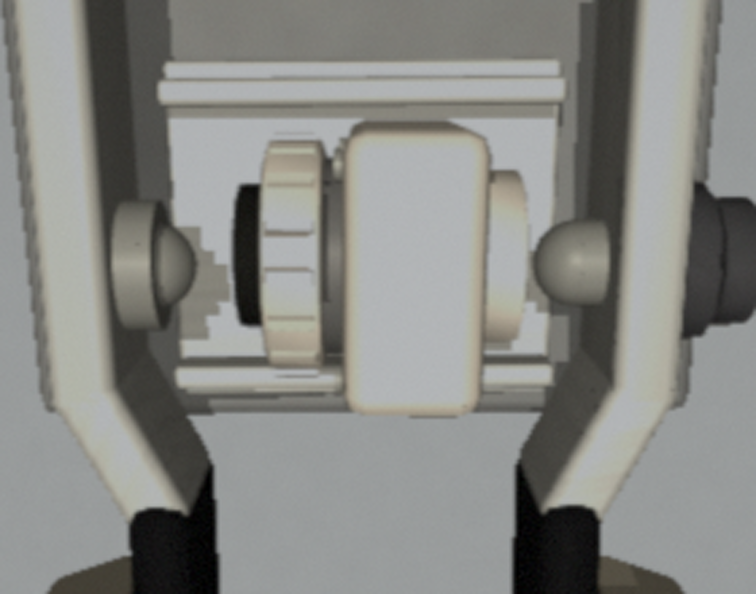

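The view is clear. Left jaw tip is at crop x 196, septum 234, cover face 261, block 347–489, boss end 525 and right jaw tip 535. The total free gap is about 8 mm, so contact should come near a grip width of about 50 mm. I now squeeze slowly and track the cover-to-block distance numerically.

>>> send_rows(moves=[{"dx":0,"dy":0,"dz":0,"turn":0,"hand":66},{"dx":0,"dy":0,"dz":0,"turn":0,"hand":72},{"dx":0,"dy":0,"dz":0,"turn":0,"hand":76},{"dx":0,"dy":0,"dz":0,"turn":0,"hand":80},{"dx":0,"dy":0,"dz":0,"turn":0,"hand":84},{"dx":0,"dy":0,"dz":0,"turn":0,"hand":88},{"dx":0,"dy":0,"dz":0,"turn":0,"hand":92},{"dx":0,"dy":0,"dz":0,"turn":0,"hand":96},{"dx":0,"dy":0,"dz":0,"turn":0,"hand":100},{"dx":0,"dy":0,"dz":0,"turn":0,"hand":100},{"dx":0,"dy":0,"dz":0,"turn":0,"hand":100}])

```text
time_s: 15.7
eef_pos: [0.496, 0.0612, 0.0341]
orientation: [-0.008, 0.707, -0.009, -0.707]
ft_force: [0.8, -1.7, -1.4]
grip_width: 0.0565
```

```bash
cat > meas.py <<'E'
from h import *
import sys
def cross(r,i0,t,up):
    for i in range(i0,len(r)-1):
        if (r[i]<t<=r[i+1]) if up else (r[i]>t>=r[i+1]): return i+(t-r[i])/(r[i+1]-r[i])
def meas(n):
    g=cv2.imread("pics/%s.png"%n).mean(2); out=[]
    r=g[168:182].mean(0)
    b=240+int(np.argmin(r[240:305]))            # septum
    s=b
    while r[s]<70: s-=1
    face=cross(r,b,90,True)
    neck=int(face)+8+int(np.argmin(r[int(face)+8:int(face)+32]))
    blk=cross(r,neck,160,True); nl=cross(r,int(face)+10,130,False)
    end=cross(r,int(blk)+10,120,False)
    print(n,"sept",s,"face",round(face,2),"neck",nl,"blk",round(blk,2),"D",round(blk-face,2)); return r
if __name__=="__main__":
    for n in sys.argv[1:]:
        r=meas(n); 
        if n==sys.argv[-1]: print(r[225:400].astype(int).tolist())
E
python3 look.py s100; python3 meas.py s60 s100
```

```text
[0.4959565  0.0611787  0.03409176] 0.05648770996323984 [ 0.79 -1.71 -1.43]
s60 sept 266 face 275.47 neck 297.63395810363835 blk 309.12 D 33.64
s100 sept 265 face 274.65 neck 297.03204353083436 blk 308.22 D 33.57
[107, 80, 66, 90, 115, 134, 145, 147, 147, 147, 148, 148, 148, 148, 148, 148, 146, 118, 75, 100, 127, 127, 124, 121, 118, 113, 109, 104, 98, 92, 85, 80, 77, 82, 105, 126, 131, 132, 142, 147, 112, 44, 25, 26, 25, 26, 26, 25, 26, 48, 112, 161, 177, 178, 177, 177, 177, 178, 178, 177, 177, 178, 177, 177, 177, 177, 177, 177, 177, 177, 178, 169, 131, 91, 94, 110, 120, 120, 120, 119, 110, 109, 133, 157, 170, 175, 178, 180, 182, 182, 183, 183, 182, 182, 182, 182, 182, 183, 183, 183, 182, 183, 182, 182, 182, 183, 182, 182, 182, 183, 183, 183, 182, 182, 182, 182, 182, 182, 182, 182, 182, 183, 182, 182, 183, 182, 182, 182, 179, 175, 170, 164, 151, 128, 132, 165, 181, 182, 182, 182, 182, 182, 182, 182, 182, 182, 182, 181, 177, 147, 108, 106, 111, 115, 119, 123, 127, 131, 135, 140, 142, 144, 144, 142, 141, 141, 141, 141, 141, 141, 141, 139, 125, 91, 64]
```

>>> send_rows(moves=[{"dx":0,"dy":0,"dz":0,"turn":0,"hand":103},{"dx":0,"dy":0,"dz":0,"turn":0,"hand":106},{"dx":0,"dy":0,"dz":0,"turn":0,"hand":108},{"dx":0,"dy":0,"dz":0,"turn":0,"hand":110},{"dx":0,"dy":0,"dz":0,"turn":0,"hand":110},{"dx":0,"dy":0,"dz":0,"turn":0,"hand":110}])

```text
time_s: 16.5
eef_pos: [0.4961, 0.0613, 0.0341]
orientation: [-0.008, 0.707, -0.009, -0.707]
ft_force: [2.3, -2.7, -2.4]
grip_width: 0.0528
```

```bash
python3 look.py s110; python3 meas.py s100 s110|cut -c1-260
```

```text
[0.49606767 0.06125499 0.03413034] 0.05283686209369122 [ 2.3  -2.73 -2.41]
s100 sept 265 face 274.65 neck 297.03204353083436 blk 308.22 D 33.57
s110 sept 262 face 271.83 neck 294.1069182389937 blk 305.17 D 33.33
[160, 147, 131, 108, 81, 69, 104, 138, 147, 148, 148, 148, 148, 149, 149, 149, 150, 150, 150, 147, 118, 73, 72, 85, 103, 119, 121, 118, 115, 110, 104, 98, 92, 86, 83, 81, 81, 76, 53, 28, 26, 26, 26, 25, 24, 26, 40, 99, 155, 179, 181, 180, 179, 178, 177, 178, 1
```

>>> send_rows(moves=[{"dx":0,"dy":0,"dz":0,"turn":0,"hand":111},{"dx":0,"dy":0,"dz":0,"turn":0,"hand":112},{"dx":0,"dy":0,"dz":0,"turn":0,"hand":113},{"dx":0,"dy":0,"dz":0,"turn":0,"hand":114},{"dx":0,"dy":0,"dz":0,"turn":0,"hand":114},{"dx":0,"dy":0,"dz":0,"turn":0,"hand":114}])

```text
time_s: 17.3
eef_pos: [0.496, 0.0613, 0.0341]
orientation: [-0.008, 0.707, -0.009, -0.707]
ft_force: [3.6, -3.8, -1.5]
grip_width: 0.0518
```

```bash
python3 look.py s114; python3 meas.py s110 s114|cut -c1-260
```

```text
[0.49602721 0.06126993 0.03412916] 0.05180765278762275 [ 3.59 -3.81 -1.47]
s110 sept 262 face 271.83 neck 294.1069182389937 blk 305.17 D 33.33
s114 sept 260 face 270.72 neck 293.0569920844327 blk 303.87 D 33.15
[173, 162, 151, 135, 113, 86, 69, 98, 134, 147, 148, 149, 149, 149, 149, 150, 150, 150, 150, 150, 148, 124, 78, 74, 104, 124, 126, 123, 119, 116, 111, 105, 100, 94, 87, 79, 60, 35, 26, 26, 25, 26, 26, 25, 25, 45, 107, 156, 174, 177, 177, 177, 177, 177, 177, 17
```

Contact: the width now lags the command, so resistance is building. I continue in small steps.

>>> send_rows(moves=[{"dx":0,"dy":0,"dz":0,"turn":0,"hand":115},{"dx":0,"dy":0,"dz":0,"turn":0,"hand":116},{"dx":0,"dy":0,"dz":0,"turn":0,"hand":117},{"dx":0,"dy":0,"dz":0,"turn":0,"hand":118},{"dx":0,"dy":0,"dz":0,"turn":0,"hand":118},{"dx":0,"dy":0,"dz":0,"turn":0,"hand":118}])

```text
time_s: 18.1
eef_pos: [0.496, 0.0613, 0.0341]
orientation: [-0.008, 0.707, -0.008, -0.707]
ft_force: [4.8, -2.6, -0.3]
grip_width: 0.0504
```

```bash
python3 look.py s118; python3 meas.py s114 s118|cut -c1-260
```

```text
[0.49595521 0.06130946 0.03413711] 0.05038099384733015 [ 4.81 -2.56 -0.26]
s114 sept 260 face 270.72 neck 293.0569920844327 blk 303.87 D 33.15
s118 sept 260 face 269.71 neck 292.0682376043201 blk 302.83 D 33.12
[181, 174, 164, 152, 137, 116, 89, 71, 95, 132, 148, 149, 150, 150, 150, 151, 150, 151, 150, 151, 151, 149, 127, 86, 97, 125, 130, 127, 124, 120, 116, 112, 107, 101, 93, 73, 40, 27, 26, 26, 25, 27, 25, 26, 45, 108, 160, 179, 179, 179, 179, 179, 179, 180, 180,
```

>>> send_rows(moves=[{"dx":0,"dy":0,"dz":0,"turn":0,"hand":119},{"dx":0,"dy":0,"dz":0,"turn":0,"hand":120},{"dx":0,"dy":0,"dz":0,"turn":0,"hand":121},{"dx":0,"dy":0,"dz":0,"turn":0,"hand":121},{"dx":0,"dy":0,"dz":0,"turn":0,"hand":121}])

```text
time_s: 18.77
eef_pos: [0.496, 0.0612, 0.0342]
orientation: [-0.008, 0.707, -0.009, -0.707]
ft_force: [4.1, -3.5, -0.5]
grip_width: 0.0489
```

```bash
python3 look.py s121; python3 meas.py s118 s121|cut -c1-260
```

```text
[0.49599707 0.06118066 0.03415886] 0.04887676778197827 [ 4.05 -3.5  -0.51]
s118 sept 260 face 269.71 neck 292.0682376043201 blk 302.83 D 33.12
s121 sept 260 face 269.43 neck 291.61522842639596 blk 302.44 D 33.01
[182, 179, 171, 160, 147, 130, 105, 79, 74, 98, 121, 138, 148, 150, 150, 150, 150, 151, 151, 151, 151, 151, 142, 110, 86, 111, 129, 129, 126, 123, 119, 115, 110, 104, 97, 72, 35, 26, 26, 25, 26, 25, 25, 27, 59, 129, 170, 177, 179, 179, 180, 179, 180, 180, 180,
```

>>> send_rows(moves=[{"dx":0,"dy":0,"dz":0,"turn":0,"hand":122},{"dx":0,"dy":0,"dz":0,"turn":0,"hand":123},{"dx":0,"dy":0,"dz":0,"turn":0,"hand":123},{"dx":0,"dy":0,"dz":0,"turn":0,"hand":123}])

```text
time_s: 19.32
eef_pos: [0.496, 0.0612, 0.0341]
orientation: [-0.008, 0.707, -0.009, -0.707]
ft_force: [3.6, -3.7, 0.5]
grip_width: 0.0487
```

```bash
python3 look.py s123; python3 meas.py s121 s123|cut -c1-260
```

```text
[0.49599899 0.06115472 0.03413484] 0.048673911901102214 [ 3.64 -3.71  0.49]
s121 sept 260 face 269.43 neck 291.61522842639596 blk 302.44 D 33.01
s123 sept 260 face 269.29 neck 291.40774487471526 blk 302.15 D 32.86
[183, 181, 175, 164, 153, 137, 116, 89, 68, 70, 89, 124, 148, 150, 151, 151, 151, 151, 151, 151, 151, 152, 150, 127, 90, 101, 126, 130, 127, 124, 121, 117, 112, 107, 99, 72, 34, 26, 26, 26, 26, 26, 25, 30, 69, 139, 174, 178, 179, 180, 180, 180, 180, 180, 179,
```

The width now lags by about 0.7 mm, so the cover resists.

>>> send_rows(moves=[{"dx":0,"dy":0,"dz":0,"turn":0,"hand":124},{"dx":0,"dy":0,"dz":0,"turn":0,"hand":125},{"dx":0,"dy":0,"dz":0,"turn":0,"hand":125},{"dx":0,"dy":0,"dz":0,"turn":0,"hand":125}])

```text
time_s: 19.88
eef_pos: [0.4961, 0.0611, 0.0342]
orientation: [-0.008, 0.707, -0.009, -0.707]
ft_force: [4.2, -4.2, 0.4]
grip_width: 0.0479
```

```bash
python3 look.py s125; python3 meas.py s123 s125|cut -c1-260
```

```text
[0.49606753 0.06110293 0.03417118] 0.04792613342131943 [ 4.23 -4.24  0.4 ]
s123 sept 260 face 269.29 neck 291.40774487471526 blk 302.15 D 32.86
s125 sept 259 face 269.07 neck 291.2999573924159 blk 301.8 D 32.73
[183, 182, 178, 169, 158, 144, 125, 100, 74, 67, 84, 123, 147, 150, 150, 151, 151, 151, 151, 151, 152, 151, 151, 137, 101, 93, 119, 130, 128, 125, 122, 118, 114, 108, 93, 62, 31, 26, 27, 26, 26, 25, 25, 35, 85, 148, 177, 178, 180, 180, 180, 180, 180, 180, 181,
```

>>> send_rows(moves=[{"dx":0,"dy":0,"dz":0,"turn":0,"hand":126},{"dx":0,"dy":0,"dz":0,"turn":0,"hand":127},{"dx":0,"dy":0,"dz":0,"turn":0,"hand":127},{"dx":0,"dy":0,"dz":0,"turn":0,"hand":127}])

```text
time_s: 20.42
eef_pos: [0.4961, 0.061, 0.0342]
orientation: [-0.008, 0.707, -0.009, -0.707]
ft_force: [3.5, -4.0, -0.5]
grip_width: 0.0475
```

```bash
python3 look.py s127; python3 meas.py s125 s127|cut -c1-260
```

```text
[0.49610841 0.06101225 0.03419029] 0.047502045394393407 [ 3.48 -4.02 -0.47]
s125 sept 259 face 269.07 neck 291.2999573924159 blk 301.8 D 32.73
s127 sept 259 face 268.93 neck 291.2093339374717 blk 301.46 D 32.52
[183, 183, 180, 173, 162, 150, 133, 110, 83, 71, 104, 139, 149, 150, 150, 150, 151, 151, 151, 152, 152, 152, 152, 146, 118, 83, 86, 97, 99, 112, 122, 120, 116, 110, 95, 64, 31, 26, 26, 26, 26, 26, 25, 39, 93, 152, 175, 177, 177, 178, 178, 178, 178, 178, 178, 1
```

>>> send_rows(moves=[{"dx":0,"dy":0,"dz":0,"turn":0,"hand":128},{"dx":0,"dy":0,"dz":0,"turn":0,"hand":129},{"dx":0,"dy":0,"dz":0,"turn":0,"hand":129},{"dx":0,"dy":0,"dz":0,"turn":0,"hand":129}])

```text
time_s: 20.98
eef_pos: [0.4961, 0.061, 0.0342]
orientation: [-0.008, 0.707, -0.009, -0.707]
ft_force: [3.1, -5.1, -0.6]
grip_width: 0.0464
```

```bash
python3 look.py s129; python3 meas.py s127 s129|cut -c1-260
```

```text
[0.49613748 0.0609504  0.03416404] 0.046358273451130375 [ 3.14 -5.12 -0.6 ]
s127 sept 259 face 268.93 neck 291.2093339374717 blk 301.46 D 32.52
s129 sept 261 face 270.38 neck 292.4120317820658 blk 300.3 D 29.92
[183, 183, 182, 178, 169, 158, 144, 125, 99, 76, 84, 122, 145, 150, 150, 151, 151, 151, 151, 151, 152, 152, 152, 151, 136, 98, 72, 80, 89, 109, 124, 122, 119, 114, 109, 101, 76, 34, 26, 26, 26, 26, 26, 25, 28, 62, 134, 175, 181, 182, 182, 180, 179, 178, 178, 1
```

The cover has started to give: D went from 32.5 to 29.9. I hold without closing further and look again.

>>> send_rows(moves=[{"dx":0,"dy":0,"dz":0,"turn":0,"hand":129},{"dx":0,"dy":0,"dz":0,"turn":0,"hand":129}])

```text
time_s: 21.28
eef_pos: [0.4961, 0.0609, 0.0342]
orientation: [-0.008, 0.707, -0.009, -0.707]
ft_force: [3.4, -5.2, 0.4]
grip_width: 0.0463
```

```bash
python3 look.py s129b; python3 meas.py s60 s127 s129b; python3 - <<'E'
import cv2,numpy as np
a=[cv2.resize(cv2.imread(f"pics/{n}.png")[120:225,225:400],None,fx=4,fy=2.7,interpolation=cv2.INTER_CUBIC) for n in("s127","s129b")]
cv2.imwrite("pics/cmp.png",np.vstack(a))
E
```

```text
[0.49614944 0.06093952 0.03416126] 0.04633668647926382 [ 3.43 -5.18  0.38]
s60 sept 266 face 275.47 neck 297.63395810363835 blk 309.12 D 33.64
s127 sept 259 face 268.93 neck 291.2093339374717 blk 301.46 D 32.52
s129b sept 261 face 270.42 neck 292.47946790052055 blk 300.27 D 29.85
[183, 183, 183, 178, 169, 158, 144, 125, 99, 76, 83, 120, 145, 150, 150, 151, 151, 151, 152, 151, 152, 152, 152, 151, 136, 98, 72, 80, 88, 108, 124, 122, 119, 114, 109, 102, 76, 37, 26, 25, 25, 25, 25, 25, 28, 59, 130, 174, 182, 182, 182, 180, 179, 178, 178, 179, 179, 179, 179, 179, 180, 179, 179, 179, 179, 177, 171, 149, 108, 103, 121, 122, 112, 98, 121, 155, 171, 177, 180, 183, 184, 185, 185, 185, 186, 185, 186, 185, 185, 185, 185, 185, 186, 185, 185, 185, 185, 185, 185, 185, 185, 185, 186, 185, 185, 186, 185, 185, 185, 186, 185, 186, 185, 185, 185, 185, 185, 186, 185, 184, 182, 178, 174, 168, 157, 132, 122, 158, 183, 185, 185, 185, 185, 185, 185, 185, 185, 185, 185, 185, 185, 180, 148, 111, 113, 117, 121, 126, 130, 134, 138, 143, 146, 147, 147, 144, 144, 144, 145, 145, 144, 144, 144, 140, 119, 82, 64, 67, 85, 112, 140, 160, 173, 180, 184]
```

View pics/cmp.png

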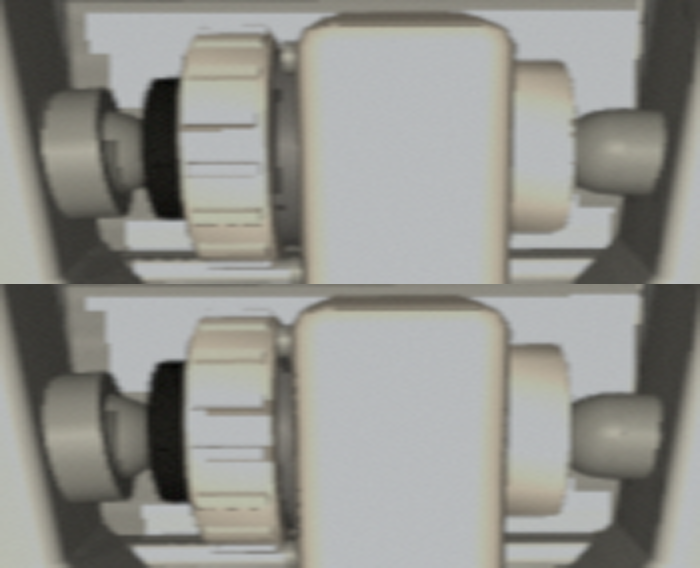

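The cover is about 1.3 mm in: a dark neck about 5 px wide is still visible at (288,430), and the lag is dropping. It has not snapped yet, so I continue in small steps.

>>> send_rows(moves=[{"dx":0,"dy":0,"dz":0,"turn":0,"hand":130},{"dx":0,"dy":0,"dz":0,"turn":0,"hand":131},{"dx":0,"dy":0,"dz":0,"turn":0,"hand":131}])

```text
time_s: 21.7
eef_pos: [0.4959, 0.0615, 0.0341]
orientation: [-0.009, 0.707, -0.008, -0.707]
ft_force: [4.6, -2.8, 0.4]
grip_width: 0.0455
```

```bash
python3 look.py s131; python3 meas.py s131|head -1
```

```text
[0.49594624 0.0614541  0.03414676] 0.04551810030557704 [ 4.62 -2.83  0.37]
s131 sept 264 face 274.01 neck 296.38769751693 blk 299.41 D 25.4
```

It has snapped: D fell to 25.4 and the force dropped. I stop squeezing and open the grip.

>>> send_rows(moves=[{"dx":0,"dy":0,"dz":0,"turn":0,"hand":131},{"dx":0,"dy":0,"dz":0,"turn":0,"hand":124},{"dx":0,"dy":0,"dz":0,"turn":0,"hand":114},{"dx":0,"dy":0,"dz":0,"turn":0,"hand":104},{"dx":0,"dy":0,"dz":0,"turn":0,"hand":92},{"dx":0,"dy":0,"dz":0,"turn":0,"hand":80},{"dx":0,"dy":0,"dz":0,"turn":0,"hand":68},{"dx":0,"dy":0,"dz":0,"turn":0,"hand":50},{"dx":0,"dy":0,"dz":0,"turn":0,"hand":25},{"dx":0,"dy":0,"dz":0,"turn":0,"hand":25},{"dx":0,"dy":0,"dz":0,"turn":0,"hand":25}])

```text
time_s: 23.12
eef_pos: [0.4959, 0.0613, 0.0341]
orientation: [-0.008, 0.707, -0.008, -0.707]
ft_force: [-0.3, -0.4, 0.7]
grip_width: 0.0838
```

```bash
python3 look.py o25; python3 meas.py o25
```

```text
[0.49585564 0.06131911 0.03407626] 0.08377393791574057 [-0.32 -0.41  0.68]
o25 sept 264 face 273.84 neck 296.08950201884255 blk 299.78 D 25.94
[141, 142, 142, 142, 142, 142, 142, 142, 143, 139, 109, 59, 66, 82, 102, 116, 115, 112, 108, 103, 98, 92, 86, 81, 77, 77, 81, 99, 118, 131, 139, 143, 143, 144, 153, 161, 162, 161, 158, 121, 50, 24, 24, 25, 24, 24, 24, 24, 40, 99, 151, 172, 174, 174, 173, 173, 174, 173, 174, 173, 174, 173, 174, 173, 173, 174, 173, 174, 173, 169, 164, 133, 97, 119, 147, 163, 168, 172, 174, 176, 176, 177, 176, 176, 177, 177, 176, 177, 177, 177, 176, 177, 176, 177, 177, 176, 177, 177, 177, 177, 176, 177, 177, 177, 177, 177, 177, 177, 177, 177, 177, 176, 177, 176, 177, 177, 176, 177, 176, 174, 171, 166, 160, 151, 131, 116, 147, 174, 176, 176, 177, 176, 176, 175, 176, 176, 177, 176, 176, 176, 171, 162, 165, 175, 177, 176, 177, 177, 175, 162, 146, 138, 119, 96, 85, 83, 87, 95, 101, 105, 109, 112, 117, 121, 125, 129, 134, 137, 139, 139, 137, 136, 136, 136, 136]
```

The cover stays home with D 25.9, and the jaws are back at their open pixel positions. Retracting for a final check.

>>> send_rows(moves=[{"dx":-0.3,"dy":0,"dz":0,"turn":0,"hand":10},{"dx":-0.6,"dy":0,"dz":0,"turn":0,"hand":0},{"dx":-0.7,"dy":0,"dz":0,"turn":0,"hand":0},{"dx":-0.7,"dy":0,"dz":0,"turn":0,"hand":0},{"dx":0,"dy":0,"dz":0,"turn":0,"hand":0},{"dx":0,"dy":0,"dz":0,"turn":0,"hand":0}])

```text
time_s: 23.92
eef_pos: [0.4953, 0.0614, 0.1715]
orientation: [0.008, -0.707, 0.008, 0.707]
ft_force: [0.2, -0.2, -1.1]
grip_width: 0.0926
```

```bash
python3 look.py fin; python3 - <<'E'
from h import *
w=cv2.imread("pics/fin.png"); s=cv2.cvtColor(bot.camera("scene"),cv2.COLOR_RGB2BGR)
a=cv2.resize(w[130:330,190:450],(520,400),interpolation=cv2.INTER_CUBIC); b=cv2.resize(s,(267,200))
out=np.zeros((600,520,3),np.uint8); out[:400]=a; out[400:,:267]=b; cv2.imwrite("pics/finc.png",out)
E
```

```text
[0.49530334 0.06138398 0.17151222] 0.09259575322436378 [ 0.16 -0.16 -1.12]
```

The viewer limit is reached, so I check the handles numerically against the earlier image from the same pose, and the scene bystanders by image difference. Then I hand in.

```bash
python3 - <<'E'
from h import *
for n in("w6","fin"):
  c=np.load(n+".npz");cc=(c["K"],c["E"]);g=cv2.imread(f"pics/{n}.png").mean(2)
  v=int(proj("",[[.495,.06,.053]],cc)[0,1]); e=np.where(np.abs(np.diff(g[v,240:390]))>25)[0]+240
  print(n,[ray("",i+.5,v,.053,cc)[1].round(4) for i in e])
s=cv2.cvtColor(bot.camera("scene"),cv2.COLOR_RGB2BGR); d=cv2.absdiff(s,cv2.imread("pics/scene.png")).max(2)
for n,(u0,u1,v0,v1) in dict(media=(258,298,175,250),beaker=(220,262,255,312),pot=(272,293,248,280),reagent=(195,237,290,360)).items(): print(n,np.median(d[v0:v1,u0:u1]),(d[v0:v1,u0:u1]>40).mean().round(3))
bot.hand_in(); print(bot.get_obs()["time_s"])
E
```

```text
w6 [np.float64(0.094), np.float64(0.0933), np.float64(0.0926), np.float64(0.0841), np.float64(0.0833), np.float64(0.0826), np.float64(0.0399), np.float64(0.0392), np.float64(0.0385), np.float64(0.0293), np.float64(0.0286)]
fin [np.float64(0.0944), np.float64(0.0936), np.float64(0.0929), np.float64(0.0844), np.float64(0.0837), np.float64(0.083), np.float64(0.0396), np.float64(0.0389), np.float64(0.0382), np.float64(0.0297), np.float64(0.029), np.float64(0.0283)]
media 1.0 0.0
beaker 1.0 0.0
pot 2.0 0.0
reagent 1.0 0.0
the job is handed in; nothing more can be done
the job is handed in; nothing more can be done
```

I stood the white cassette in the nest with its cover facing the left jaw and let go. I then squeezed the handles in small steps until the cover resisted, gave and snapped home, stopped there, opened the grip and retracted. The job is handed in; it reports no verdict. The last clock reading I printed was 23.9 s of the 58 s allowed.

**Last checks**
- **Cover:** the cover-to-block distance in the wrist image went from 33.6 px open to 25.4 px at the snap. It stayed at 25.9 px after the grip opened.
- **Handles:** both grips are back within about 0.5 mm of their open position.
- **Bystanders:** the scene image shows no change at any of the four.
- **Robot:** clear of everything, with almost no force on the tool.

**Failed or disagreed**
- My first move call was refused because each row needs all its keys; nothing moved.
- The final picture could not be viewed because the viewer limit was reached, so the last checks are numeric only.
- Wrist-camera positions differed from the arm's own by about 1 mm. I corrected for that when placing the cassette.
- The jaw force cannot be read, so staying under 26 N is inferred from how little the fingers lagged their command.

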